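Offer a hinge leaf up to its jamb

ROBOT

A 6-joint arm with a two-finger parallel gripper is mounted at the origin on a cart in front of the work surface, level with it; the furniture and walls round the work are solid. World frame = base frame: x ahead of the robot, y to its left, z up, the work surface at z = 0. Lengths are in m, angles in degrees, forces in N, time in s.
With the tool pointing down it reaches from about 0.325 to 0.775 m from the base axis. Payload 5.5 kg.
Tool frame: the origin (TCP) lies at the centre of the arm's flange, where the gripper is bolted on; the fingertips stand 182 mm ahead of it and the grasp point (between the pads) lies 163 mm ahead of it; z points along the fingers, y is the line along which they close (so a half turn about z gives the same grasp; the last joint's range is limited). The gripper opens to 88 mm and grips with 3 to 60 N. Pads are 20 mm wide; open, the fingers measure 115 mm over their backs; the gripper's body (75 mm by 178 mm) begins 61 mm behind the grasp point.
Start: joints at [65.277, 5.22, 70.514, -0, 104.267, -3.249], TCP at [0.22, 0.558, 0.405] pointing down, gripper open.
Joint ranges: [-164.24, 164.24], [-49.07, 125.15], [9.68, 141.18], [-86.29, 266.29], [3.28, 154.24], [-151.56, 151.56]. Speed limits (degrees/s): [147.25, 147.25, 172.46, 180, 180, 180].

INTERFACE

Orientations are given as [roll, pitch, yaw] about the fixed x, y, z axes, in that order (R = Rz(yaw) Ry(pitch) Rx(roll)).
In Python, from station import r gives the robot as it stands. The module is installed in compiled form; this text tells all that it offers. Calls block until the motion is done:
- r.reach(position, orientation): joint-space move of the TCP to a pose.
- r.servo_line(position, rotation=None, speed=0.15): straight line of the TCP; rotation=None keeps the orientation; speed is the mean speed in m/s.
- r.move_joints(angles): joint-space move.
- r.let_go() and r.grab(squeeze=None): open the fingers fully, or close them until they stop; squeeze is the grip in N (None keeps the last).
- r.wait(seconds).
- r.inverse_kinematics(position, orientation): joint angles nearest the present ones, or None.
- r.sense(): the state.
- r.snapshot(name): name is "scene" or "top"; returns a dict with "frame" (384x512x3 uint8, red, green, blue), "fx", "fy", "cx", "cy" (pixels), "R" (3x3) and "t" (3): a world point X has camera coordinates R X + t. Camera axes: x right, y down, z forward; pixel columns grow to the right and rows downward; lengths in m; the calibration is good to about 2 mm. A picture is of the moment at which its call begins. There is no depth.
A pose or a line that the arm cannot do raises r.IKError and nothing moves.
- r.hand_in(): hands the job in; it is judged then, once.
The state is a dict: "clock": time; "joints": joint angles; "joint_vel": joint speeds; "joint_torque": joint torques, N m; "tcp_pos": TCP position; "orientation": TCP orientation; "contact_force": force on the tool from outside, world axes, zero at the start; "torque": the same for the moment, N m; "opening": finger opening in m; "gripper_force": force on a finger pad.
Only numpy, scipy, OpenCV 4.12 (cv2) and the standard library are available. Lean on these libraries where they do the work, as an engineer would, in place of code of your own. Each camera call takes 0.05 s, during which the arm holds its last target. There are 200 camera calls.

TASK

The hinge model on the table is to be rehung. Turn the black knob on the jamb block clockwise until it clicks over and stays, which draws the spring pin out of the gap; then take the loose leaf that has one knuckle in the middle (not the one with two), set its knuckle down between the two knuckles of the jamb so that the holes line up, leaf level and straight out towards the front, and finish still holding it there in the gripper: do not let go. Leave the other leaf and everything else where it is.

Things in the scene. Friction and masses are not known exactly. Their poses are not given: they have to be found in the camera images.
- jamb_block: wooden jamb block, fixed. Origin on the table below the middle of the hinge axis, which runs along y, 75 mm up; z up; -x is the front (robot side), where the loose leaf belongs. Block and knob housing (x -16 to 104, y -45 to 113 mm) reach z = 87 mm; in front of that only a 12 mm high foot board (to x = -30 mm), the knuckles and the saddle (to x = -19 mm)
- jamb_bore (a point): middle of the gap on the hinge axis, (0, 0, 75) mm in jamb_block's frame, same axes. Two steel knuckles, 24 mm in diameter, 9 mm holes, 2 mm end chamfers, lie at y = -40 to -18 and 18 to 40 mm: gap 36 mm. Under the gap a steel V saddle (flanks 55 degrees steep, upper edges 15 mm before and behind the axis, about level with it) on which a knuckle in the right place just rests
- cam_knob (a joint): turn of the knob: 0 at the start, grows clockwise seen from above, stop at 1.25 rad. A spring resists (up to about 0.1 N m) until about 1.0 rad, then it snaps by itself to the stop and stays; let go earlier, it springs back to 0. At the stop the pin is withdrawn by 10 mm
- cam_knob_grip (a point): point on the knob's upright axis, at (30, 82, 106) mm in jamb_block's frame. Black knob: a disc 46 mm across, on it a bar grip 46 mm long, 12 mm thick, with its top 12 mm above this point and the disc's top face 14 mm below it. At the start the bar lies along jamb_block's x
- pin_tip (a point): tip of the steel spring pin, 8 mm in diameter, on the hinge axis; it moves along the jamb block's y: at the start it sticks 9 mm into the gap from the +y knuckle and keeps a knuckle from going in; with the knob clicked over it is inside that knuckle
- leaf_single: loose hinge leaf, flat: wood 62 x 60 x 20 mm (x, y, z), on it a steel plate (top at z = 24 mm), on that above the origin a wooden grip rail along y, 14 mm thick, 50 mm long, z = 24 to 54 mm: pinch it across the 14 mm. Origin under the middle of the rail; +x points to the knuckle edge. ONE knuckle in the middle, 30 mm long in y, 24 mm in diameter, 9 mm hole. 0.12 to 0.26 kg
- leaf_bore (a point): middle of the hole of leaf_single's knuckle, at (58, 0, 12) mm in the frame of leaf_single; same axes. In place, leaf_single has the same axes as jamb_block and this point meets jamb_bore
- leaf_double: loose hinge leaf, flat: wood 62 x 60 x 20 mm (x, y, z), on it a steel plate (top at z = 24 mm), on that above the origin a wooden grip rail along y, 14 mm thick, 50 mm long, z = 24 to 54 mm: pinch it across the 14 mm. Origin under the middle of the rail; +x points to the knuckle edge. TWO knuckles at the ends (14 mm long each), empty middle: leave it. The two leaves may change places
- bottle_green: green plastic dropper bottle, 28 mm wide, 65 mm tall, standing; origin at its foot; leave it
- vial_1: clear sample vial with a white cap, 23 mm wide, 48 mm tall, standing; origin at its foot; leave it
- marker_blue: white marker pen with a blue cap, 135 mm long, lying; leave it
- ore_green: reddish green ore stone, 44 x 62 x 40 mm; leave it
- gabbro_dark: dark stone, 52 x 74 x 47 mm; leave it
Not all that is in view belongs to the job. Leave any red or yellow look-alike of the leaf_single alone.

How it is judged:
By the outcome, as a careful person would: the job done as asked, in the order asked, and still so for the second after the job is handed in, while the arm keeps its last pose, push and grip.
It also fails if it takes over 51 s, if anything falls off the work surface, if the arm or the gripper's body presses on something with over 40 N, if the wrist force passes 120 N, or if a joint passes its speed limit or range.

## Working session

There is one attempt and no reset: what is moved stays moved. The work goes in short steps, each a Python script; the robot and the scene stay as the last script left them, time stands still between calls to the robot, and variables do not carry over. Pictures are saved under pics/ and viewed, at most 10 in all, crops included, and the job is handed in when it is done.

```bash
mkdir -p pics; cat > h.py <<'E'
import numpy as np, cv2, pickle
from station import r
def snap(n):
    s=r.snapshot(n); s['R']=np.array(s['R']);s['t']=np.array(s['t']); return s
def ray(s,u,v,z):
    d=s['R'].T@np.array([(u-s['cx'])/s['fx'],(v-s['cy'])/s['fy'],1]); c=-s['R'].T@s['t']
    return c+d*(z-c[2])/d[2]
def proj(s,X):
    p=s['R']@np.asarray(X,float)+s['t']; return np.array([s['fx']*p[0]/p[2]+s['cx'],s['fy']*p[1]/p[2]+s['cy']])
def save(s,name,box=None,k=1):
    f=s['frame']
    if box: u0,v0,u1,v1=box; f=f[v0:v1,u0:u1]
    cv2.imwrite('pics/'+name,cv2.cvtColor(cv2.resize(f,None,fx=k,fy=k,interpolation=cv2.INTER_CUBIC),cv2.COLOR_RGB2BGR))
E
python3 - <<'E'
from h import *
for n in('scene','top'):
    s=snap(n); save(s,n+'0.png',None,1.5); pickle.dump(s,open(n+'0.pkl','wb')); print(n,-s['R'].T@s['t'],s['fx'],s['R'].round(3).tolist())
print(r.sense())
E
```

```text
scene [-0.09304309 -0.71798974  0.65591337] 372.48631004620705 [[0.719, -0.695, 0.009], [-0.36, -0.384, -0.85], [0.594, 0.608, -0.526]]
top [ 0.44109861 -0.04657871  1.21793872] 419.7106148880647 [[0.027, -1.0, -0.001], [-0.996, -0.027, -0.087], [0.086, 0.003, -0.996]]
{'clock': 0.1, 'joints': array([ 6.52767834e+01,  5.25830970e+00,  7.05740209e+01,  6.99201703e-04,
        1.04265444e+02, -3.24953688e+00]), 'joint_vel': array([ 9.10195599e-02, -6.60700120e-03, -1.36863017e-01, -1.39574855e-01,
       -1.15765635e-01, -7.54011239e-07]), 'joint_torque': array([ 3.14321958e-03, -4.47858989e+01, -4.07569242e+01,  6.99965889e-02,
        2.84222234e-02, -1.42066287e-04]), 'tcp_pos': array([0.21967581, 0.55839884, 0.40363419]), 'orientation': array([-1.79902421e+02, -6.21915055e-03,  1.58526487e+02]), 'contact_force': array([ 0.06963017, -0.43890749, -0.3352147 ]), 'torque': array([-0.0167216 ,  0.00436598,  0.02342206]), 'gripper_force': 0.0, 'opening': 0.08782736438793295}
```

View pics/top0.png

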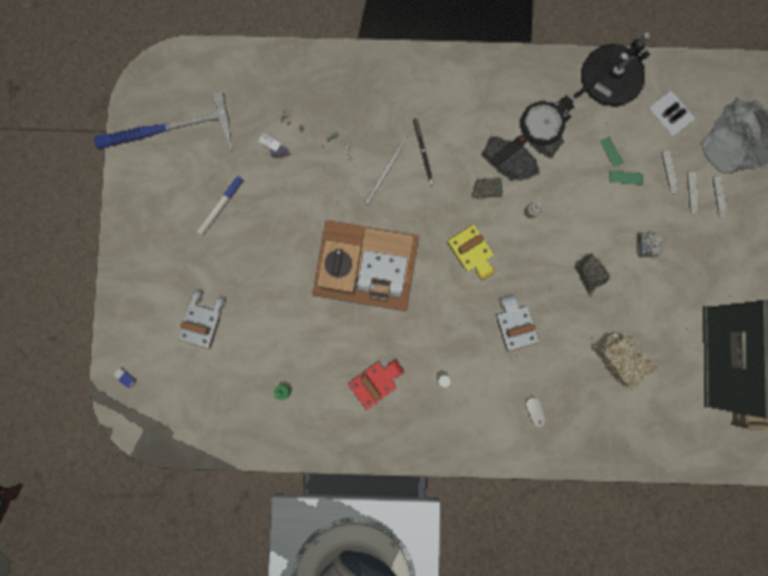

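View pics/scene0.png

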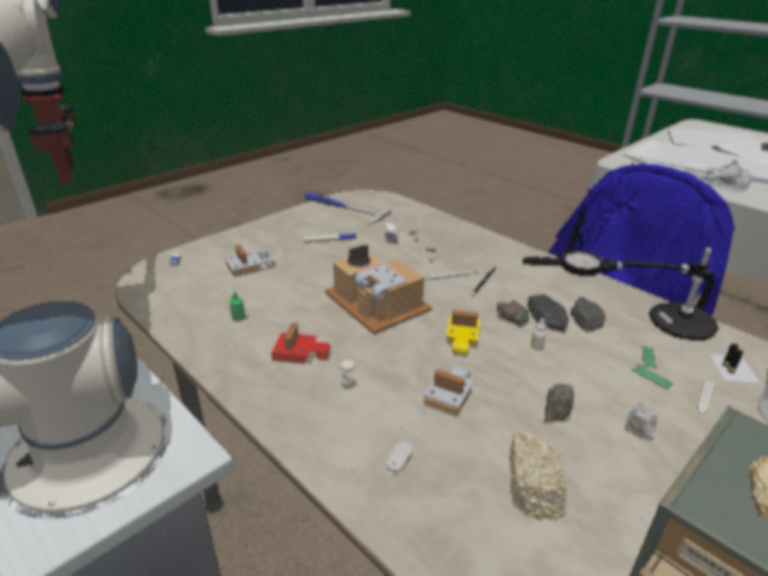

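Top view at 1.5x scale. Candidates for leaf_single:
- Grey leaf at (517,323), with one middle knuckle pointing up. This is my choice.
- Grey leaf at (200,322), with two knuckles. This is leaf_double.
- Red look-alike at (375,385).
- Yellow look-alike at (472,250).

The jamb is at (367,265) and its knob at (338,263). Next I'll check the choice in a close crop.

```bash
python3 - <<'E'
import pickle
from h import *
s=pickle.load(open('top0.pkl','rb'))
a=s['frame'][140:215,200:290]; b=s['frame'][190:240,320:370]
A=cv2.resize(a,None,fx=5,fy=5,interpolation=cv2.INTER_CUBIC); B=cv2.resize(b,None,fx=7,fy=7,interpolation=cv2.INTER_CUBIC)
o=np.zeros((375,800,3),np.uint8); o[:375,:450]=A; o[:350,450:800]=B
cv2.imwrite('pics/crop.png',o[...,::-1])
E
```

```text
(no output)
```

View pics/crop.png

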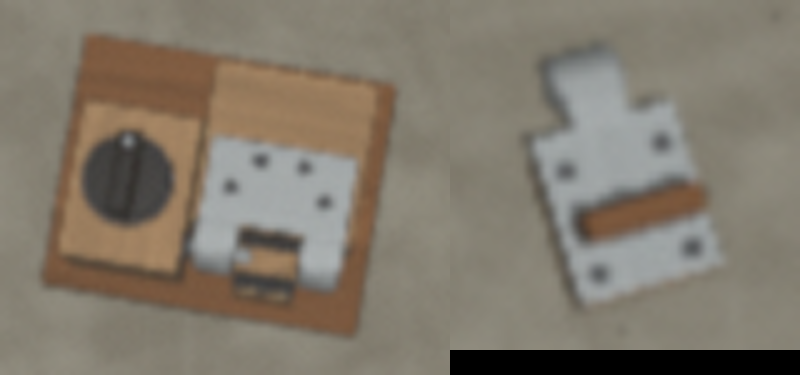

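The crop confirms that the right-hand leaf has one middle knuckle. The knob is at top pixel (225.6,175.6) and the jamb gap is at about (253,192). Next I'll measure with masks.

```bash
python3 - <<'E'
import pickle
from h import *
s=pickle.load(open('top0.pkl','rb'))
K=4
def roi(u0,v0,u1,v1):
    f=cv2.resize(s['frame'][v0:v1,u0:u1],None,fx=K,fy=K,interpolation=cv2.INTER_CUBIC)
    return f,cv2.cvtColor(f,cv2.COLOR_RGB2HSV).astype(int),(u0,v0)
def big(m):
    m=m.astype(np.uint8); cs,_=cv2.findContours(m,cv2.RETR_EXTERNAL,cv2.CHAIN_APPROX_NONE); return max(cs,key=cv2.contourArea)
def px(c,o): return (np.asarray(c,float).reshape(-1,2)+.5)/K-.5+np.array(o)
def W(c,o,z): return np.array([ray(s,u,v,z)[:2] for u,v in px(c,o)])
def rect(c,o,z):
    w=(W(c,o,z)*1000).astype(np.float32); (cx,cy),(a,b),t=cv2.minAreaRect(w); return np.round([cx,cy,a,b,t],1)
f,h,o=roi(200,140,290,215)
print('typ',h[20,60*0+5],h[270*4//5,200*4//5],h[190*4//5,280*4//5])
for st in (90,105,120): 
    c=big((h[...,1]>st)&(h[...,2]>50)); print('board',st,rect(c,o,.012))
for vt in (60,75,90):
    c=big(h[...,2]<vt); w=(W(c,o,.092)*1000).astype(np.float32); print('knob',vt,cv2.minEnclosingCircle(w),cv2.fitEllipse(w), )
for st,vt in ((40,130),(50,120),(60,120)):
    m=(h[...,1]<st)&(h[...,2]>vt); m[:, :4*36]=0; m[:4*20]=0; m[4*62:]=0;m[:,4*74:]=0
    c=big(m); print('plate',st,rect(c,o,.087))
f,h,o=roi(320,190,370,240)
print('typ',h[5,5],h[120*4//7,150*4//7],h[210*4//7,200*4//7])
for st in (100,115,130):
    c=big((h[...,1]>st)&(h[...,0]<20)); print('rail',st,rect(c,o,.054))
g=f.astype(int)
for t in (5,10,15):
    c=big((g[...,2]-g[...,0])>-t+0); m=(g[...,2]-g[...,0])>-t
    m=m.astype(np.uint8); n,l,stt,cc=cv2.connectedComponentsWithStats(m); print('steel',t,stt[1:][stt[1:,4]>300].tolist(),cc[1:][stt[1:,4]>300].tolist()); print(rect(c,o,.024))
E
```

```text
typ [ 22  37 132] [ 13  59 104] [ 90   6 169]
board 90 [593.6  -3.4 182.4 147.   81.9]
board 105 [593.8  -3.5 180.7 145.   81.9]
board 120 [654.   40.5  72.9  35.4  82. ]
knob 60 ((584.8111572265625, 43.08566665649414), 20.94476890563965) ((582.0202026367188, 44.31150436401367), (12.998321533203125, 40.423702239990234), 74.64152526855469)
knob 75 ((585.5490112304688, 43.35380935668945), 23.22174644470215) ((584.6077880859375, 43.47990798950195), (43.24567413330078, 44.28059387207031), 170.97669982910156)
knob 90 ((585.8399047851562, 42.93550109863281), 24.73876190185547) ((584.70654296875, 43.50077438354492), (46.19333267211914, 46.809349060058594), 158.0098114013672)
plate 40 [571.6 -36.6  81.7  69.6  81.9]
plate 50 [570.8 -36.6  83.   71.8  82. ]
plate 60 [571.2 -36.5  83.4  72.4  82.1]
typ [ 23  35 133] [ 96   8 170] [ 13 131 121]
rail 100 [ 475.6 -295.4    9.4   48.    17.6]
rail 115 [ 475.7 -295.5    8.    46.4   17.2]
rail 130 [ 4.810e+02 -3.144e+02  4.200e+00  3.500e+00  4.000e-01]
steel 5 [[46, 27, 109, 145, 8203]] [[93.68816286724369, 99.6364744605632]]
[ 493.9 -290.2   98.3   61.4   18. ]
steel 10 [[45, 25, 112, 149, 9007]] [[93.77228822027313, 99.73465082713444]]
[ 494.  -290.3  100.6   63.5   17.9]
steel 15 [[42, 22, 117, 153, 9960]] [[93.79738955823294, 99.3789156626506]]
[ 494.3 -290.2  103.5   67.    18. ]
```

```bash
python3 - <<'E'
from h import *
k=[.5845,.0435]
def st(m):
    s=r.sense(); print(m,round(s['clock'],2),s['tcp_pos'].round(4),s['orientation'].round(1),s['contact_force'].round(1),s['torque'].round(3),round(s['opening'],4),round(s['gripper_force'],1))
r.reach(k+[.34],[180,0,172]); st('above')
r.servo_line(k+[.278]); st('down')
r.grab(15); st('grab')
j=r.sense()['joints'].copy()
for d in (36,36):
    j[5]+=d; r.move_joints(list(j)); st('turn')
r.let_go(); st('open')
r.servo_line(k+[.36],speed=.25); st('up')
s=snap('top'); pickle.dump(s,open('top1.pkl','wb')); save(s,'knob.png',(190,130,290,215),6)
E
```

```text
above 2.37 [0.5845 0.0443 0.3402] [180.    0.  172.1] [-0.5  0.4 -0.5] [-0.036 -0.021  0.048] 0.0878 0.0
down 2.93 [0.5846 0.0438 0.2785] [180.   0. 172.] [-0.5 -0.3  0.5] [ 0.029 -0.033 -0.004] 0.088 0.0
grab 4.08 [0.5844 0.0428 0.278 ] [-179.9   -0.   172. ] [-1.  -5.   1.7] [-0.815  0.236  0.071] 0.0119 15.0
turn 4.73 [0.5846 0.0433 0.278 ] [180.    0.  136.1] [ 1.7  1.8 -0.4] [ 0.284 -0.438  0.1  ] 0.0118 15.0
turn 5.38 [0.585  0.0435 0.278 ] [179.9   0.  100.1] [ 5.3  3.2 -2.3] [ 0.564 -1.026  0.038] 0.0118 15.0
open 6.61 [0.5844 0.0428 0.278 ] [-1.8e+02  1.0e-01  1.0e+02] [ 0.7 -0.1  0.2] [-0.086  0.054 -0.048] 0.088 0.0
up 7.08 [0.5846 0.0435 0.3611] [1.799e+02 1.000e-01 1.000e+02] [-0.9 -0.   0.1] [-0.064  0.103  0.029] 0.0876 0.0
```

View pics/knob.png

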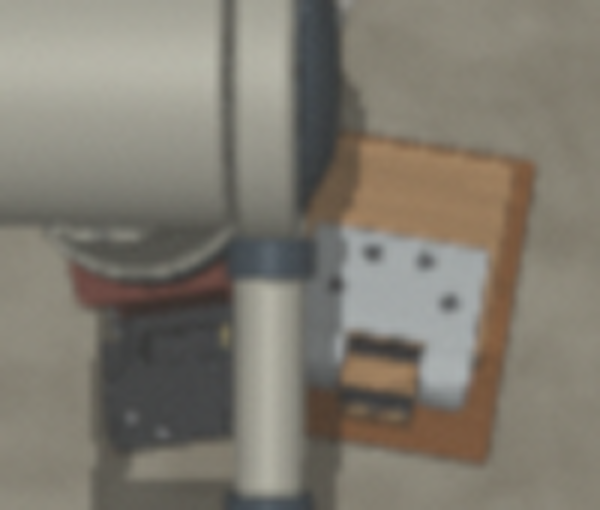

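```bash
python3 - <<'E'
from h import *
def st(m):
    s=r.sense(); print(m,round(s['clock'],2),s['tcp_pos'].round(4),s['orientation'].round(1),s['contact_force'].round(1),s['torque'].round(3),round(s['opening'],4),round(s['gripper_force'],1))
k=[.4755,-.2957]
r.reach(k+[.30],[180,0,107.8]); st('above')
s=snap('top'); pickle.dump(s,open('top2.pkl','wb')); save(s,'knob2.png',(190,130,290,215),6)
r.servo_line(k+[.2095]); st('down')
r.grab(40); st('grab')
r.servo_line(k+[.36],speed=.2); st('up')
for n in('scene','top'):
    s=snap(n); pickle.dump(s,open(n+'3.pkl','wb')); 
    save(s,n+'3.png',(320,160,420,235) if n=='top' else (230,150,380,262),5)
E
```

```text
above 8.48 [ 0.4759 -0.295   0.2999] [180.   -0.  107.8] [ 0.1 -0.4  0. ] [-0.064  0.019 -0.017] 0.0883 0.0
down 9.28 [ 0.4758 -0.2956  0.2102] [180.    0.  107.8] [-0.3  0.   0.4] [-0.009  0.075  0.02 ] 0.0875 0.0
grab 10.41 [ 0.4754 -0.2957  0.2095] [-180.    -0.   107.8] [-1.   0.4 -0.4] [-0.112  0.214  0.033] 0.0136 40.0
up 11.31 [ 0.4754 -0.2956  0.3581] [-1.799e+02 -1.000e-01  1.078e+02] [-0.2  0.1 -2.5] [-0.03   0.097 -0.013] 0.0135 40.0
```

View pics/knob2.png

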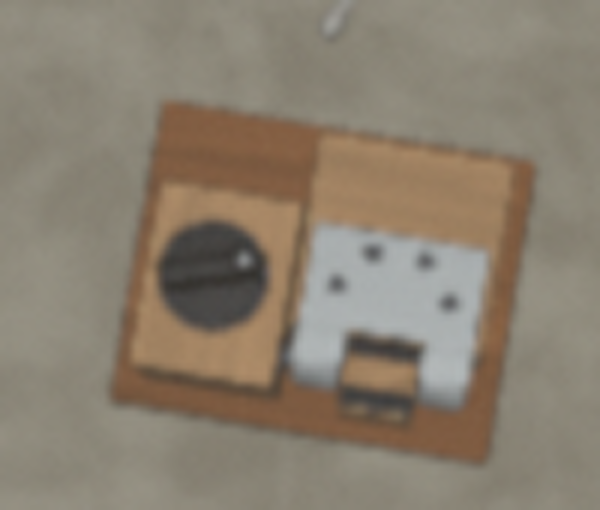

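View pics/scene3.png

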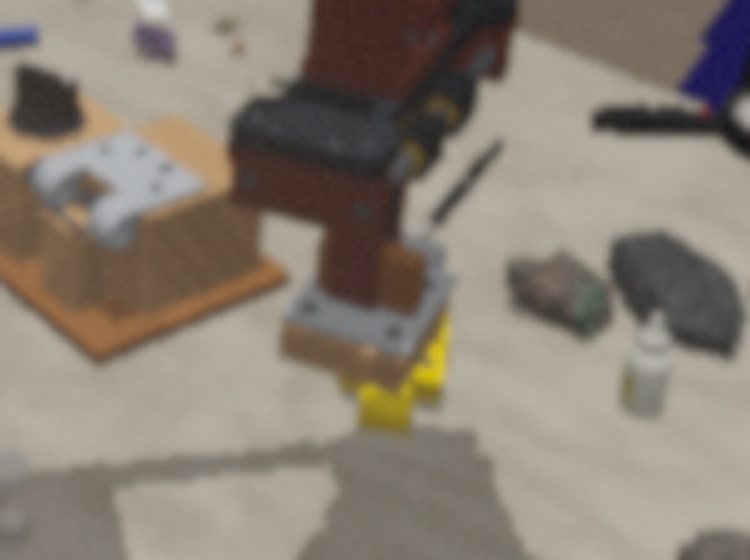

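The knob picture shows the bar turned to its stop at crop (212,275), staying there, with no pin visible in the gap. The scene crop shows the single-knuckle leaf held level at (370,330). Next I'll move it over the gap and look.

```bash
python3 - <<'E'
from h import *
def st(m):
    s=r.sense(); print(m,round(s['clock'],2),s['tcp_pos'].round(4),s['orientation'].round(1),s['contact_force'].round(1),s['torque'].round(3),round(s['opening'],4),round(s['gripper_force'],1))
k=[.4863,-.0253]
r.reach(k+[.36],[180,0,82]); st('above')
r.servo_line(k+[.302]); r.wait(.3); st('low')
S=[]
for n in('scene','top'):
    s=snap(n); pickle.dump(s,open(n+'4.pkl','wb')); S.append(s)
R8=np.deg2rad(-8);R=np.array([[np.cos(R8),-np.sin(R8),0],[np.sin(R8),np.cos(R8),0],[0,0,1]])
J=np.array([.5437,-.0339,0])
a,b=S
f=a['frame'][130:230,195:325].copy(); f=cv2.resize(f,None,fx=6,fy=6,interpolation=cv2.INTER_CUBIC)
def dot(X,c):
    p=(proj(a,X)-[195,130]+.5)*6; cv2.circle(f,tuple(int(v) for v in p),3,c,-1)
for y in(-40,-18,18,40): dot(J+R@np.array([0,y,87])/1000,(255,0,0))
L=J+[0,0,.0925]+R@np.array([-.058,0,0])
for y in(-15,15): dot(L+R@np.array([58,y,24])/1000,(0,255,0))
for x,y in((-31,-30),(-31,30),(31,-30),(31,30)): dot(L+R@np.array([x,y,24])/1000,(0,255,0))
cv2.imwrite('pics/place1.png',f[...,::-1])
E
```

```text
above 12.46 [ 0.4864 -0.0258  0.3596] [-180.    0.   82.] [-0.9 -0.7 -3.1] [-0.051  0.087 -0.039] 0.0136 40.0
low 13.29 [ 0.4865 -0.0253  0.3031] [179.9  -0.   82. ] [-0.  -0.2 -2.8] [-0.026  0.068 -0.006] 0.014 40.0
```

View pics/place1.png

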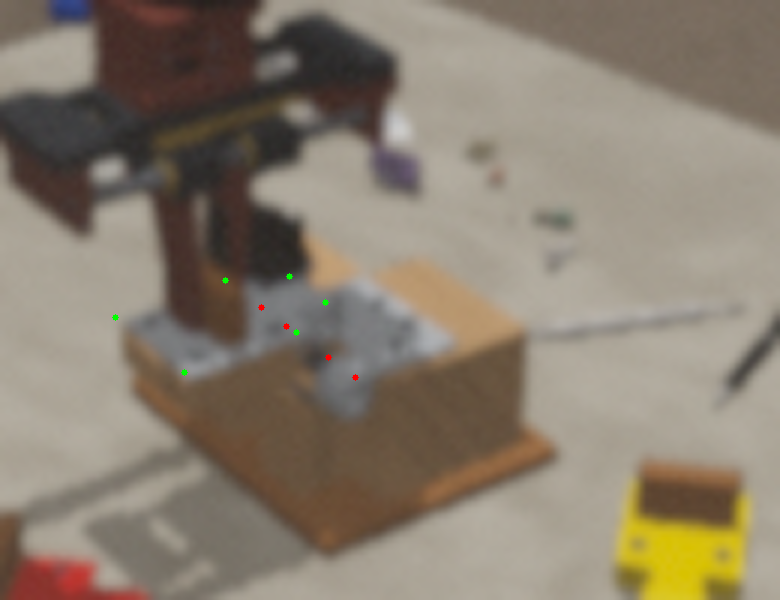

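The leaf is level, with its knuckle at about (330,315), centred over the gap at about (310,345). Next I'll lower it while watching the forces.

```bash
cat >> h.py <<'E'
def st(m):
    s=r.sense(); print(m,round(s['clock'],2),s['tcp_pos'].round(4),s['orientation'].round(1),s['contact_force'].round(1),s['torque'].round(3),round(s['opening'],4)); return s
E
python3 - <<'E'
from h import *
k=[.4863,-.0253]
for z in (.295,.29,.286,.282,.279,.276,.274):
    r.servo_line(k+[z],speed=.03); r.wait(.1); s=st(z)
    if s['contact_force'][2]>6 or np.hypot(*s['contact_force'][:2])>10: break
E
```

```text
0.295 13.88 [ 0.4863 -0.0253  0.2949] [-180.   -0.   82.] [ 0.3  0.5 -2.6] [-0.021  0.099 -0.03 ] 0.0138
0.29 14.29 [ 0.4863 -0.0253  0.29  ] [-180.    0.   82.] [ 1.   0.1 -2.4] [-0.056  0.088  0.053] 0.0139
0.286 14.68 [ 0.4863 -0.0253  0.286 ] [-180.   -0.   82.] [ 0.2 -0.  -3.1] [-0.053  0.076  0.021] 0.0138
0.282 15.06 [ 0.4863 -0.0253  0.282 ] [-180.    0.   82.] [ 0.2 -0.5 -2.8] [ 0.01   0.035 -0.014] 0.0139
0.279 15.41 [ 0.4863 -0.0253  0.279 ] [-180.    0.   82.] [ 0.5 -0.7 -2.9] [-0.085  0.132  0.027] 0.0136
0.276 15.76 [ 0.4863 -0.0253  0.2759] [-180.   -0.   82.] [ 0.2 -0.1 -2.7] [-0.05   0.098  0.036] 0.014
0.274 16.11 [ 0.4864 -0.0253  0.2741] [180.  -0.  82.] [ 1.2  0.3 -2.2] [-0.061 -0.095 -0.004] 0.0137
```

```bash
python3 - <<'E'
from h import *
t=np.deg2rad(-8);ex=np.array([np.cos(t),np.sin(t)]);ey=np.array([-np.sin(t),np.cos(t)])
k=np.array([.4863,-.0253]); z=.2755
r.servo_line(list(k)+[z],speed=.03); r.wait(.2)
def F():
    a=[]
    for _ in range(4): r.wait(.03); a.append(r.sense()['contact_force'])
    return np.mean(a,0)
f0=F(); print('f0',f0.round(2))
for nm,e,lim,th in(('x',ex,.0032,3),('y',ey,.0042,2.0)):
    for sg in(1,-1):
        d=0
        while d<lim:
            d+=.0006
            r.servo_line(list(k+sg*d*e)+[z],speed=.02)
            f=F()-f0
            if abs(f[:2]@e)>th or f[2]>4: break
        print(nm,sg*d*1e3,(f[:2]@ex).round(1),(f[:2]@ey).round(1),f[2].round(1),round(((r.sense()['tcp_pos'][:2]-k)@e)*1e3,2))
        r.servo_line(list(k)+[z],speed=.02)
st('end')
E
```

```text
f0 [-0.12 -0.23 -2.31]
x 3.5999999999999996 -3.2 -0.0 1.2 3.4
x -1.8 3.4 0.1 0.8 -1.58
y 4.2 -0.3 -0.0 -0.1 4.2
y -1.8 -0.4 2.5 -0.1 -1.64
end 25.17 [ 0.4863 -0.0254  0.2755] [180.   0.  82.] [ 0.7  0.  -2.4] [-0.062  0.083 -0.024] 0.0137
```

```bash
python3 - <<'E'
from h import *
t=np.deg2rad(-8);ex=np.array([np.cos(t),np.sin(t)]);ey=np.array([-np.sin(t),np.cos(t)])
k=np.array([.4863,-.0253])+.0009*ex+.0014*ey
for z in (.2755,.274,.273,.2725,.2722,.2719,.2716,.2713):
    r.servo_line(list(k)+[z],speed=.02); r.wait(.15); s=st(z)
    if s['contact_force'][2]>1: break
for n in('scene','top'):
    a=snap(n); pickle.dump(a,open(n+'5.pkl','wb'))
    if n=='scene': save(a,'seat.png',(195,130,325,230),6)
    else: save(a,'seat_top.png',(190,130,310,220),6)
E
```

```text
0.2755 25.57 [ 0.4874 -0.0241  0.2755] [-180.    0.   82.] [ 0.2  0.3 -1.9] [-0.004  0.044  0.043] 0.0134
0.274 25.97 [ 0.4874 -0.0241  0.274 ] [180.   0.  82.] [ 0.1 -0.9 -2.3] [-0.032  0.073 -0.001] 0.0133
0.273 26.37 [ 0.4874 -0.024   0.273 ] [180.   0.  82.] [-1.5 -1.  -2.4] [-0.052  0.031 -0.004] 0.0141
0.2725 26.77 [ 0.4875 -0.024   0.2726] [180.  -0.  82.] [ 1.7 -0.5 -0.3] [-0.081 -0.13   0.017] 0.0139
0.2722 27.17 [ 0.4875 -0.024   0.2725] [180.  -0.  82.] [-0.2 -0.3 -0.4] [-0.077 -0.108 -0.019] 0.0138
0.2719 27.57 [ 0.4874 -0.024   0.2723] [180.   0.  82.] [-1.1  0.6  2.9] [-0.062 -0.091 -0.065] 0.0139
```

View pics/seat.png

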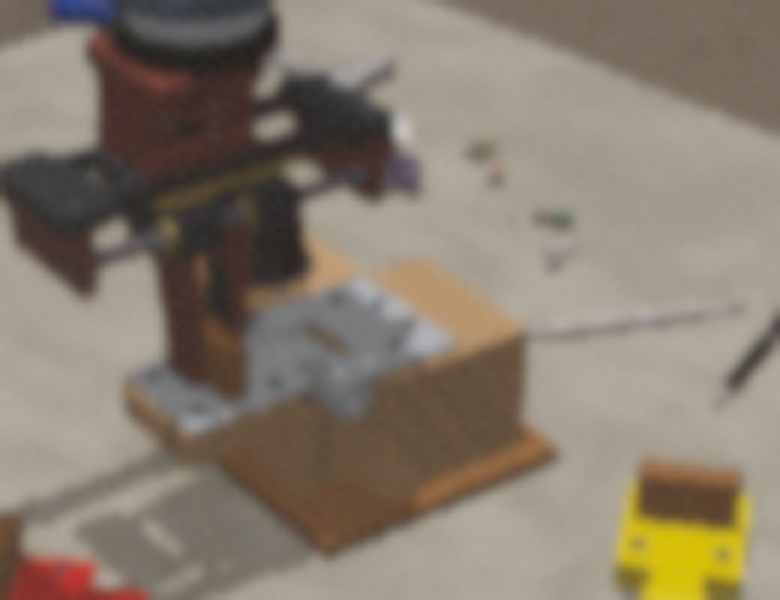

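The knuckle sits flush between the jamb knuckles at about (310,345). The leaf is level and held, with about 5 N resting on the saddle.

```bash
python3 - <<'E'
from h import *
st('final'); print(r.hand_in())
E
```

```text
final 27.67 [ 0.4874 -0.0241  0.2723] [180.   0.  82.] [-0.9  0.8  3.7] [-0.063 -0.118  0.042] 0.0139
the job is handed in; nothing more can be done
None
```

I handed the job in at 27.7 s on the robot's clock: the knob is clicked over and the single-knuckle leaf rests level on the saddle between the jamb knuckles, still held in the gripper. The result of the judging was not shown.

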